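Switch on the soldering bench

TASK

Get the bench ready for soldering: press down the raised half of the fume extractor's rocker all the way so that it is switched on, then switch on the soldering station with its rocker in the same way, then press the round key on the station fully down and let it come back up. Leave the square keys alone, and do not move or pick up anything else on the bench.

Things in the scene. Friction and masses are not known exactly. Their poses are not given: they have to be found in the camera images.
- station: Soldering station: immovable teal box, 150 mm deep (x) x 160 wide (y) x 85 high. Its flat top carries a light display, a dark rocker switch beside it, and along the front edge three grey keys in a row: a round one between two square ones. Origin: centre of the underside; x points from the front (key row) to the back, z up. It may stand left or right of the extractor.
- extractor: Fume extractor: immovable pale grey box of the same size (150 x 160 x 85 mm in x, y, z). A round fan grille on the back half of its flat top; on the front half one dark rocker switch and one square grey key. Origin: centre of the underside; x points from the front (switch side) to the back, z up.
- extractor_rocker (a joint): Tilt of the extractor's rocker, rad: 0 off, 0.40 fully on; stiff, it stays where it is left, so push it to its stop. A dark grey V-shaped paddle 50 mm long x 28 wide in a black 60 x 36 mm surround 4 mm high. Off, one half is raised at 0.40 rad (its end 10 mm above the pivot), the other lies level. Pivot centre at x -42, y +30 mm in the extractor's frame, 93 mm above the bench; the raised half points to its +y.
- extractor_rocker_raised (a point): Point on the face of the rocker's raised half, mid-width, 15 mm out from the pivot line (each half is 25 mm long): 99 mm above the bench off, 93 mm on, when this half lies level. Some 3 to 4 N straight down here tips it. Its x axis points along the paddle away from the pivot (level while off), y along the pivot line. It moves with the paddle.
- station_rocker (a joint): Tilt of the station's rocker, rad: 0 off, 0.40 fully on. The same switch as the extractor's: same sizes, heights and stiffness. Pivot centre at x +36, y +48 mm in the station's frame, 93 mm above the bench; the raised half points to the station's +x (back).
- station_rocker_raised (a point): Point on the face of the raised half of the station's rocker, in the middle of its width, 15 mm out from the pivot line; axes and heights as for the extractor's rocker.
- round_key (a joint): Travel of the station's round key, m: 0 = up, 0.006 = fully down. A grey round button 22 mm across, standing 10 mm above the panel, sprung: it starts to move at about 1.5 N, is fully down at 5 N and comes back up by itself.
- round_key_top (a point): Centre of the round key's top face (95 mm above the bench when up); it lies at x -42 mm, y 0 in the station's frame. It moves with the key.
- left_key (a joint): Travel of the square key (22 x 22 mm, 10 mm high, sprung like the round one, 6 mm travel) at x -42 mm, y +45 mm in the station's frame, 45 mm from the round key; to be left alone.
- right_key (a joint): Travel of the square key at x -42 mm, y -45 mm in the station's frame, otherwise the same; to be left alone.
- filter_key (a joint): Travel of the extractor's square key (same make), at x -42 mm, y -47 mm in the extractor's frame; to be left alone.
- spool_mid (a point): Bystander, loose: a spool of solder, 54 mm across and 46 mm high, standing between the two boxes. The point is its centre, 23 mm up.
- flux_mid (a point): Bystander, loose: a small white flux bottle, 34 mm across and 75 mm high, standing farther back between the two boxes. The point is its centre, about 38 mm up.
- tweezers: Bystander, loose: steel tweezers 125 mm long (their x), 22 mm wide, 6 mm high, lying on the bench in front of the spool. Origin: underside, about the middle of their length.
- ironstand: Bystander, loose: a dark iron stand, foot 110 x 80 x 18 mm, with a soldering iron stuck slantwise in it, about 140 mm high in all, on the left side of the bench beyond the left-hand box. Origin: centre of the foot's underside.

How it is judged (in metres and radians):
On the way, in this order (a step that is already met when the one before it is completed fails the run):
1. the extractor's rocker is on (value of joint extractor_rocker above 0.28 rad), for 0.05 s.
2. the station's rocker is on (value of joint each of station_rocker, extractor_rocker above 0.28 rad), for 0.05 s.
3. the round key is pressed down (all of step 2 and value of joint round_key above 0.0045 m), for 0.05 s.
At the end, for the whole second after the job is handed in: Both rockers are on (joint over 0.28 of 0.40 rad), the round key has been pressed (over 4.5 of 6 mm) and is back up (under 1.5 mm), the square keys are up, and the spool, flux bottle, tweezers and iron stand are within 15 mm of where they were (all of step 2 and value of joint each of round_key, left_key, right_key, filter_key below 0.0015 m and distance of each of spool_mid, flux_mid, tweezers, ironstand from where it was at the start of the episode below 0.015 m); the robot touches nothing.
It fails at once if the station is switched on before the extractor (value of joint station_rocker above 0.2 rad and value of joint extractor_rocker below 0.2 rad).
It fails at once if the round key is pressed before the station is on (value of joint round_key above 0.003 m and value of joint station_rocker below 0.2 rad).
It fails at once if a square key is pressed (value of joint any of left_key, right_key, filter_key above 0.003 m).
It fails at once if a bystander is picked up or moved by more than 15 mm (distance of any of spool_mid, flux_mid, tweezers, ironstand from where it was at the start of the episode above 0.015 m).
It also fails if it takes over 48 s, if anything falls off the work surface, if the arm or the gripper's body presses on something with over 40 N, if the wrist force passes 120 N, or if a joint passes its speed limit or range.

ROBOT

A 6-joint arm with a two-finger parallel gripper is mounted at the origin on the work surface. World frame = base frame: x ahead of the robot, y to its left, z up, the work surface at z = 0. Lengths are in mm, angles in rad, forces in N, time in s.
With the tool pointing down it reaches from about 275 to 1000 mm from the base axis. Payload 8.4 kg.
Tool frame: the origin (TCP) lies midway between the tips of the shut fingers; the grasp point (between the pads) lies 19 mm behind it; z points along the fingers, y is the line along which they close (so a half turn about z gives the same grasp; the last joint's range is limited). The gripper opens to 85 mm and grips with 20 to 120 N. Pads are 22 mm wide; open, the fingers measure 114 mm over their backs; the gripper's body (76 mm by 85 mm) begins 54 mm behind the grasp point. The pads swing forward as they close: fully open they stand 13 mm farther back than shut.
Start: joints at [-1.227, 0.353, 1.633, -0, 1.155, -0.002], TCP at [211.842, -588.006, 231.281] pointing down, gripper open.
Joint ranges: [-2.63, 2.63], [-0.92, 2.1], [0.06, 2.66], [-1.3, 4.44], [0, 2.69], [-3.02, 3.02]. Speed limits (rad/s): [2.22, 2.22, 2.79, 3.14, 3.14, 3.14].

INTERFACE

Orientations are given as [roll, pitch, yaw] about the fixed x, y, z axes, in that order (R = Rz(yaw) Ry(pitch) Rx(roll)).
In Python, from rig import * gives the robot as it stands.
- The arm moves only by the shell command python3 -m jog 'ROWS' [FORCE]. ROWS is JSON, a list of rows, each an object of numbers: "x", "y", "z": the shift along the tool's x, y, z in cm; "spin": the turn about the tool's z in rad; "grip": the closure, from 0 (fully open) to 1 (shut). In form: [{"x": .., "y": .., "z": .., "spin": .., "grip": ..}, ...]. A call has 1 to 20 rows; each row shifts and turns the commanded pose from where the row before left it, along the tool's axes as they then stand; what a row does not reach is not made up. A row lasts 1/12 s, in which the tool goes at most 41.7 mm and 7.16 degrees, less where a joint would pass 70% of its speed; a pose out of reach is approached as far as the arm can. A call with a gripper value outside its range is refused whole. The fingers move at their own pace and stop on an object; FORCE is the grip in N (left out, the last holds). Time passes only in rows, so rows that do not move let the fingers close. It gives the time, the measured TCP pose, the force, the opening and the grip force at its end, in the units of the state.
- sense(): the state, without advancing time (a new reading comes with each control period).
- grab_frame(name): name is "scene" or "top" or "wrist"; returns a dict with "pixels" (384x512x3 uint8, blue, green, red), "camera_matrix" (3x3 intrinsics, pixels), "rvec" (rotation vector, rad) and "tvec" (3), from world to camera coordinates, as OpenCV has them; the wrist camera has in their place "T_tool_cam" (4x4, takes a point from camera to tool coordinates, whose origin is the TCP and whose axes are the flange's). Camera axes: x right, y down, z forward; pixel columns grow to the right and rows downward; lengths in mm; the calibration is good to about 2 mm. A picture is of the moment at which its call begins: read the wrist's pose just before it. There is no depth.
- sign_off(): hands the job in; it is judged then, once.
The state is a dict: "clock": time; "qpos": joint angles; "qvel": joint speeds; "joint_efforts": joint torques, N m; "eef_pos": TCP position; "tcp_rot": TCP orientation; "contact_force": force on the tool from outside, world axes, zero at the start; "wrist_torque": the same for the moment, N m; "opening": opening from 0.0 (shut) to 1.0 (fully open); "grasp_force": force on a finger pad.
Only numpy, scipy, OpenCV 4.12 (cv2) and the standard library are available. Lean on these libraries where they do the work, as an engineer would, in place of code of your own. Each camera call takes 0.05 s, during which the arm holds its last target. There are 200 camera calls.

## Working session

There is one attempt and no reset: what is moved stays moved. The work goes in short steps, Python scripts to look and compute and a shell command to move; the robot and the scene stay as the last step left them, time stands still between calls to the robot, and variables do not carry over. Pictures are saved under pics/ and viewed, at most 10 in all, crops included, and the job is handed in when it is done.

```bash
mkdir -p pics; python3 - <<'E'
from rig import *
import cv2
s=sense();print({k:s[k] for k in("clock","eef_pos","tcp_rot","contact_force","opening")})
for n in("top","scene"):
    f=grab_frame(n);cv2.imwrite(f"pics/{n}0.png",f["pixels"])
    print(n,f["camera_matrix"],f["rvec"],f["tvec"])
E
```

```text
{'clock': 0.0, 'eef_pos': array([ 211.69964751, -587.53932768,  230.56504797]), 'tcp_rot': array([-3.14021086e+00, -5.39025369e-06,  3.45838189e-01]), 'contact_force': array([-0.10991475,  0.06112602, -0.71813643]), 'opening': 0.9997151214367926}
top [[439.68696421   0.         256.87971942]
 [  0.         439.68696421 191.1108987 ]
 [  0.           0.           1.        ]] [ 2.14517905 -2.0596601   0.22343954] [  88.15116338  545.155039   1133.88603447]
scene [[368.9920715    0.         256.37473744]
 [  0.         368.9920715  194.07073098]
 [  0.           0.           1.        ]] [ 0.77783687  2.80047447 -0.77509206] [ 399.28438596 -265.48642733 1205.4685088 ]
```

View pics/top0.png

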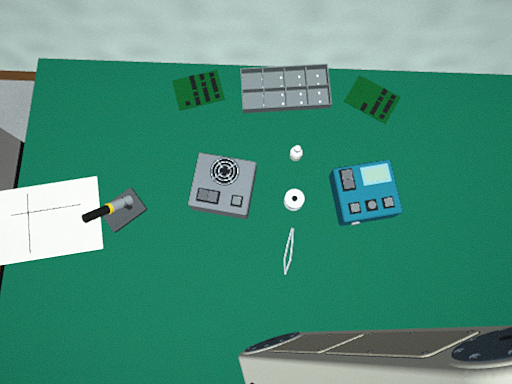

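View pics/scene0.png

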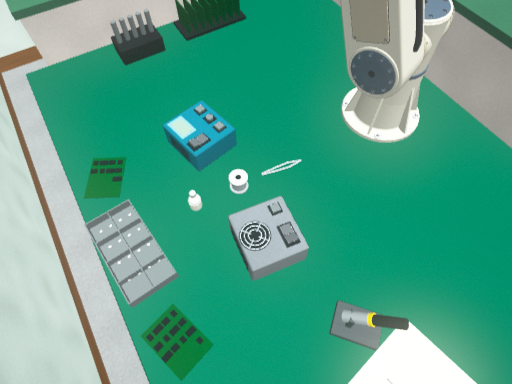

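The top view shows the extractor at about (223,185) with its rocker at (208,195) and key at (237,200). The station is at about (366,192), with its rocker at (348,179) and keys at (355,208), (372,205) and (388,202). I'll zoom in for precise pixels.

```bash
python3 - <<'E'
import cv2,numpy as np
i=cv2.imread("pics/top0.png")
a=cv2.resize(i[145:225,180:265],None,fx=4.6,fy=4.6,interpolation=cv2.INTER_CUBIC)
b=cv2.resize(i[150:230,325:410],None,fx=4.6,fy=4.6,interpolation=cv2.INTER_CUBIC)
cv2.imwrite("pics/zoom.png",np.hstack([a,b]));print(a.shape)
E
```

```text
(368, 391, 3)
```

View pics/zoom.png

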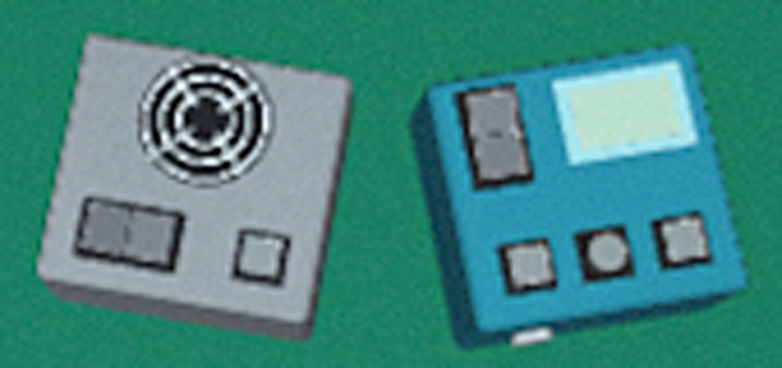

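```bash
cat > h.py <<'E'
import numpy as np,cv2
from scipy.optimize import least_squares
C=[[75,80,85],[75,-80,85],[-75,80,85],[-75,-80,85]]
EX=np.array(C+[[-42,30,89],[-42,-47,95]],float)
ST=np.array(C+[[36,48,89],[-42,45,95],[-42,0,95],[-42,-45,95]],float)
def pts(P,q):
    c,s=np.cos(q[2]),np.sin(q[2]);P=np.atleast_2d(P)
    return np.c_[q[0]+c*P[:,0]-s*P[:,1],q[1]+s*P[:,0]+c*P[:,1],P[:,2]]
def fit(P,uv,K,rv,tv,q0):
    f=lambda q:(cv2.projectPoints(pts(P,q),rv,tv,K,None)[0][:,0]-uv).ravel()
    r=least_squares(f,q0,x_scale=[100,100,1],loss="soft_l1");return r.x,r.fun.reshape(-1,2).round(1)
def report(e,s):
    for n,q,p,d in(("ext",e,[-42,45,99],np.pi/2),("sta",s,[51,48,99],0),("key",s,[-42,0,95],0)):
        print(n,pts([p],q)[0].round(1),"paddle dir",round(q[2]+d,3))
E
python3 - <<'E'
from rig import *; from h import *
f=grab_frame("top");a=(f["camera_matrix"],f["rvec"],f["tvec"])
ue=np.array([[90,37],[350,78],[40,275],[305,325],[131,235],[263,257]])/4.6+[180-.4,145-.4]
us=(np.array([[433,90],[690,47],[480,332],[745,285],[496,136],[529,266],[609,250],[685,238]])-[391,0])/4.6+[325-.4,150-.4]
e,r=fit(EX,ue,*a,[500,0,0]);print(e,r.tolist())
s,r=fit(ST,us,*a,[500,-300,0]);print(s,r.tolist());report(e,s)
E
```

```text
[ 5.54169233e+02  2.02912644e+02 -1.35897040e-01] [[-0.4, -1.2], [1.1, -0.2], [-1.2, 0.6], [0.9, 0.2], [-0.0, 0.2], [-0.2, -0.0]]
[ 5.51130663e+02 -1.83005726e+02  2.08400306e-01] [[-1.7, -1.4], [0.5, -1.6], [-0.2, 0.6], [1.8, 0.7], [-0.4, 0.2], [0.3, -0.2], [-0.2, 0.4], [0.0, 0.2]]
ext [518.7 253.2  99. ] paddle dir 1.435
sta [ 591.1 -125.5   99. ] paddle dir 0.208
key [ 510.  -191.7   95. ] paddle dir 0.208
```

```bash
python3 -m jog '[{"x":2.39,"y":-2.86,"grip":1},{"x":2.39,"y":-2.86,"grip":1},{"x":2.39,"y":-2.86,"grip":1},{"x":2.39,"y":-2.86,"grip":1},{"x":2.39,"y":-2.86,"grip":1},{"x":2.39,"y":-2.86,"grip":1},{"x":2.39,"y":-2.86,"grip":1},{"x":2.39,"y":-2.86,"grip":1},{"x":2.39,"y":-2.86,"grip":1},{"x":2.39,"y":-2.86,"grip":1},{"x":2.39,"y":-2.86,"grip":1},{"x":2.39,"y":-2.86,"grip":1}]' 20
python3 -m jog '[{"x":2.39,"y":-2.86,"grip":1},{"x":2.39,"y":-2.86,"grip":1},{"x":2.39,"y":-2.86,"grip":1},{"x":2.39,"y":-2.86,"grip":1},{"x":2.39,"y":-2.86,"grip":1},{"x":2.39,"y":-2.86,"grip":1},{"x":2.39,"y":-2.86,"grip":1},{"x":2.39,"y":-2.86,"grip":1},{"x":2.39,"y":-2.86,"grip":1},{"x":2.39,"y":-2.86,"grip":1},{"x":2.39,"y":-2.86,"grip":1},{"spin":-0.12,"grip":1},{"spin":-0.12,"grip":1},{"spin":-0.12,"grip":1},{"spin":-0.12,"grip":1},{"spin":-0.12,"grip":1},{"spin":-0.12,"grip":1},{"spin":-0.12,"grip":1},{"spin":-0.12,"grip":1},{"spin":-0.12,"grip":1}]'
python3 - <<'E'
from rig import *
import cv2
s=sense();print({k:s[k] for k in("clock","eef_pos","tcp_rot","contact_force","opening","qpos")})
f=grab_frame("wrist");cv2.imwrite("pics/w1.png",f["pixels"]);print(f["camera_matrix"],f["T_tool_cam"])
E
```

```text
{'clock': 0.15, 'eef_pos': array([ 211.72946511, -587.65993254,  230.73935103]), 'tcp_rot': array([-3.14054040e+00, -1.32768413e-05,  3.45830914e-01]), 'contact_force': array([ 0.93795679, -0.3516146 , -0.23412059]), 'opening': 1.000083087971192, 'qpos': array([-1.22738911e+00,  3.53484977e-01,  1.63395709e+00,  1.17244699e-05,
        1.15520288e+00, -2.42843953e-03])}
[[293.32828001   0.         253.2758825 ]
 [  0.         293.32828001 194.75603619]
 [  0.           0.           1.        ]] [[ 4.12347764e-04 -9.47910463e-01 -3.18536630e-01  8.18967118e+01]
 [ 9.99999903e-01  3.41838251e-04  2.77254360e-04  4.19411312e-01]
 [-1.53924304e-04 -3.18536714e-01  9.47910512e-01 -1.43467067e+02]
 [ 0.00000000e+00  0.00000000e+00  0.00000000e+00  1.00000000e+00]]schema error: expected keys x, y, z, spin, grip
schema error: expected keys x, y, z, spin, grip
```

View pics/w1.png

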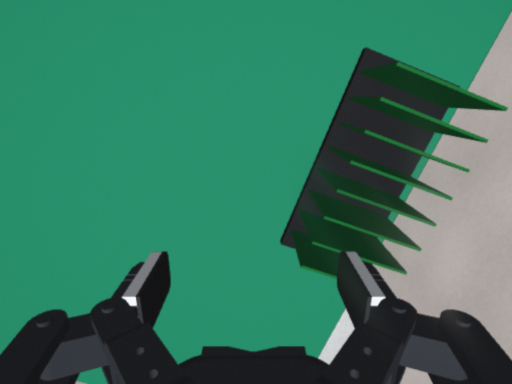

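The picture shows an empty bench and the card rack, because both moves were refused: every row needs all five keys. I'll rewrite the rows in full.

```bash
python3 -m jog '[{"x":2.39,"y":-2.86,"z":0,"spin":0,"grip":1},{"x":2.39,"y":-2.86,"z":0,"spin":0,"grip":1},{"x":2.39,"y":-2.86,"z":0,"spin":0,"grip":1},{"x":2.39,"y":-2.86,"z":0,"spin":0,"grip":1},{"x":2.39,"y":-2.86,"z":0,"spin":0,"grip":1},{"x":2.39,"y":-2.86,"z":0,"spin":0,"grip":1},{"x":2.39,"y":-2.86,"z":0,"spin":0,"grip":1},{"x":2.39,"y":-2.86,"z":0,"spin":0,"grip":1},{"x":2.39,"y":-2.86,"z":0,"spin":0,"grip":1},{"x":2.39,"y":-2.86,"z":0,"spin":0,"grip":1},{"x":2.39,"y":-2.86,"z":0,"spin":0,"grip":1},{"x":2.39,"y":-2.86,"z":0,"spin":0,"grip":1}]' 20
python3 -m jog '[{"x":2.39,"y":-2.86,"z":0,"spin":0,"grip":1},{"x":2.39,"y":-2.86,"z":0,"spin":0,"grip":1},{"x":2.39,"y":-2.86,"z":0,"spin":0,"grip":1},{"x":2.39,"y":-2.86,"z":0,"spin":0,"grip":1},{"x":2.39,"y":-2.86,"z":0,"spin":0,"grip":1},{"x":2.39,"y":-2.86,"z":0,"spin":0,"grip":1},{"x":2.39,"y":-2.86,"z":0,"spin":0,"grip":1},{"x":2.39,"y":-2.86,"z":0,"spin":0,"grip":1},{"x":2.39,"y":-2.86,"z":0,"spin":0,"grip":1},{"x":2.39,"y":-2.86,"z":0,"spin":0,"grip":1},{"x":2.39,"y":-2.86,"z":0,"spin":0,"grip":1},{"x":0,"y":0,"z":0,"spin":-0.12,"grip":1},{"x":0,"y":0,"z":0,"spin":-0.12,"grip":1},{"x":0,"y":0,"z":0,"spin":-0.12,"grip":1},{"x":0,"y":0,"z":0,"spin":-0.12,"grip":1},{"x":0,"y":0,"z":0,"spin":-0.12,"grip":1},{"x":0,"y":0,"z":0,"spin":-0.12,"grip":1},{"x":0,"y":0,"z":0,"spin":-0.12,"grip":1},{"x":0,"y":0,"z":0,"spin":-0.12,"grip":1},{"x":0,"y":0,"z":0,"spin":-0.12,"grip":1}]'
python3 - <<'E'
from rig import *
import cv2,json
s=sense();print({k:s[k] for k in("clock","eef_pos","tcp_rot","contact_force","opening","qpos")})
f=grab_frame("wrist");cv2.imwrite("pics/w2.png",f["pixels"])
E
```

```text
clock: 1.2
eef_pos: [365.5, -166.2, 231.4]
tcp_rot: [3.141, -0.0, 0.345]
contact_force: [1.3, -0.6, -0.7]
opening: -0.002
grasp_force: 0.0
clock: 2.87
eef_pos: [505.9, 217.1, 231.2]
tcp_rot: [-3.141, 0.0, 1.432]
contact_force: [0.1, 0.7, 0.2]
opening: -0.0
grasp_force: 0.0
{'clock': 2.8667, 'eef_pos': array([505.9149733 , 217.11676806, 231.15338842]), 'tcp_rot': array([-3.14131916e+00,  1.29048109e-04,  1.43169636e+00]), 'contact_force': array([0.14981656, 0.72223914, 0.21617084]), 'opening': -2.980554505434407e-05, 'qpos': array([4.02642504e-01, 2.37993150e-01, 1.79369324e+00, 3.39926561e-05,
       1.11020714e+00, 5.41727371e-01])}
```

View pics/w2.png

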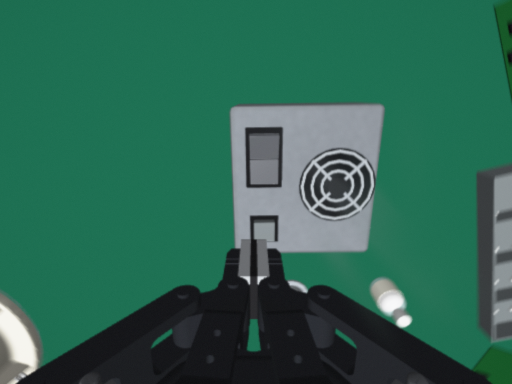

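The wrist view shows the rocker surround centred at about (264,158), with the raised, darker half toward the top of the image. The box corners are at (232,106), (383,105) and (370,251).

```bash
cat >> h.py <<'E'
from scipy.spatial.transform import Rotation as Ro
def ray(f,s,uv,z):
    K,T=f["camera_matrix"],f["T_tool_cam"];R=Ro.from_euler("xyz",s["tcp_rot"]).as_matrix()
    uv=np.array(uv,float);d=np.c_[(uv-K[:2,2])/K[0,0],np.ones(len(uv))]@(R@T[:3,:3]).T
    o=R@T[:3,3]+s["eef_pos"];return o+d*((np.array(z)-o[2])/d[:,2])[:,None]
def go(s,p):  # tool-frame shift in cm
    return (Ro.from_euler("xyz",s["tcp_rot"]).as_matrix().T@(np.array(p)-s["eef_pos"])/10).round(2)
E
python3 - <<'E'
from rig import *; from h import *
s=sense();f=grab_frame("wrist")
p=ray(f,s,[[264,157.5],[246,128],[282,127],[282,188],[247,188],[232,106],[383,105]],[89]*5+[85]*2);print(p.round(1))
d=p[6]-p[5];print("yaw",np.arctan2(d[1],d[0]))
q=np.array([5.54169233e+02,2.02912644e+02,-1.35897e-01]);print("top est pivot",pts([-42,30,93],q))
t=(p[0]+pts([-42,30,93],q)[0])/2+16*np.array([np.sin(.136),np.cos(.136),0]);t[2]=108;print(t,go(s,t))
E
```

```text
[[519.7 239.7  89. ]
 [506.  270.3  89. ]
 [540.1 266.7  89. ]
 [534.1 206.1  89. ]
 [498.8 210.7  89. ]
 [495.5 291.8  85. ]
 [637.1 274.2  85. ]]
yaw -0.12352304818006106
top est pivot [[516.62083724 238.32617215  93.        ]]
[520.31159405 254.88670277 108.        ] [ 3.94  0.94 12.31]
```

```bash
python3 -m jog '[{"x":1.95,"y":0.45,"z":2,"spin":0,"grip":1},{"x":1.95,"y":0.45,"z":3,"spin":0,"grip":1},{"x":0,"y":0,"z":3.5,"spin":0,"grip":1},{"x":0,"y":0,"z":3,"spin":0,"grip":1},{"x":0,"y":0,"z":0.6,"spin":0,"grip":1},{"x":0,"y":0,"z":0.4,"spin":0,"grip":1},{"x":0,"y":0,"z":0.3,"spin":0,"grip":1},{"x":0,"y":0,"z":0.3,"spin":0,"grip":1},{"x":0,"y":0,"z":0.3,"spin":0,"grip":1},{"x":0,"y":0,"z":0.3,"spin":0,"grip":1},{"x":0,"y":0,"z":0.2,"spin":0,"grip":1},{"x":0,"y":0,"z":0,"spin":0,"grip":1},{"x":0,"y":0,"z":0,"spin":0,"grip":1}]'
```

```text
clock: 4.05
eef_pos: [521.5, 254.9, 93.1]
tcp_rot: [3.14, -0.001, 1.426]
contact_force: [1.3, 2.6, 4.5]
opening: -0.002
grasp_force: 2.1
```

```bash
python3 -m jog '[{"x":0,"y":0,"z":0.1,"spin":0,"grip":1},{"x":0,"y":0,"z":0.1,"spin":0,"grip":1},{"x":0,"y":0,"z":0,"spin":0,"grip":1}]'
```

```text
clock: 4.3
eef_pos: [521.7, 254.9, 92.8]
tcp_rot: [3.14, -0.001, 1.426]
contact_force: [-3.8, -1.3, 24.0]
opening: 0.0
grasp_force: 12.1
```

The rocker is at its stop, with 24 N at z = 92.8. Next I'll lift and move to the station.

```bash
python3 -m jog '[{"x":0,"y":0,"z":-2,"spin":0,"grip":1},{"x":0,"y":0,"z":-4,"spin":0,"grip":1},{"x":0,"y":0,"z":-4,"spin":0,"grip":1},{"x":0,"y":0,"z":-4,"spin":0,"grip":1},{"x":-3.66,"y":0.42,"z":0,"spin":0,"grip":1},{"x":-3.66,"y":0.42,"z":0,"spin":0,"grip":1},{"x":-3.66,"y":0.42,"z":0,"spin":0,"grip":1},{"x":-3.66,"y":0.42,"z":0,"spin":0,"grip":1},{"x":-3.66,"y":0.42,"z":0,"spin":0,"grip":1},{"x":-3.66,"y":0.42,"z":0,"spin":0,"grip":1},{"x":-3.66,"y":0.42,"z":0,"spin":0,"grip":1},{"x":-3.66,"y":0.42,"z":0,"spin":0,"grip":1},{"x":-3.66,"y":0.42,"z":0,"spin":0,"grip":1},{"x":-3.66,"y":0.42,"z":0,"spin":0,"grip":1},{"x":-3.66,"y":0.42,"z":0,"spin":0,"grip":1}]'
python3 -m jog '[{"x":0,"y":0,"z":0,"spin":0.122,"grip":1},{"x":0,"y":0,"z":0,"spin":0.122,"grip":1},{"x":0,"y":0,"z":0,"spin":0.122,"grip":1},{"x":0,"y":0,"z":0,"spin":0.122,"grip":1},{"x":0,"y":0,"z":0,"spin":0.122,"grip":1},{"x":0,"y":0,"z":0,"spin":0.122,"grip":1},{"x":0,"y":0,"z":0,"spin":0.122,"grip":1},{"x":0,"y":0,"z":0,"spin":0.122,"grip":1},{"x":0,"y":0,"z":0,"spin":0.122,"grip":1},{"x":0,"y":0,"z":0,"spin":0.122,"grip":1},{"x":0,"y":0,"z":0,"spin":0,"grip":1}]'
python3 - <<'E'
from rig import *
import cv2
f=grab_frame("wrist");cv2.imwrite("pics/w3.png",f["pixels"])
t=grab_frame("top")["pixels"][145:225,180:265];cv2.imwrite("pics/t3.png",cv2.resize(t,None,fx=4.6,fy=4.6,interpolation=2))
E
```

```text
clock: 5.55
eef_pos: [507.0, -152.3, 230.1]
tcp_rot: [-3.14, -0.0, 1.426]
contact_force: [0.3, -0.2, -0.4]
opening: -0.0
grasp_force: 0.0
clock: 6.47
eef_pos: [507.4, -150.5, 229.9]
tcp_rot: [-3.141, 0.001, 0.2]
contact_force: [-0.3, 0.3, -0.0]
opening: -0.001
grasp_force: 0.0
```

View pics/w3.png

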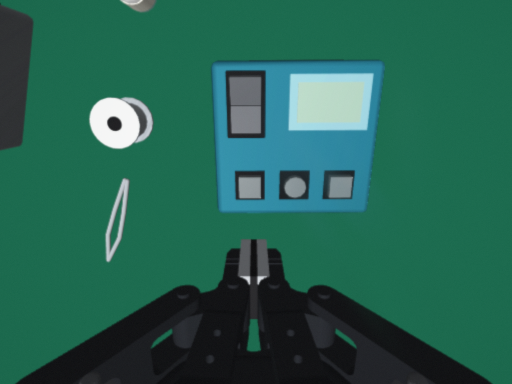

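View pics/t3.png

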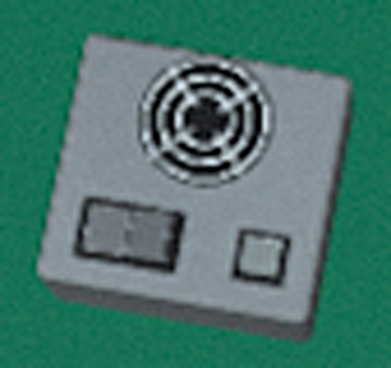

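The extractor's paddle shading has shifted in the top view. In the wrist view the station's rocker surround is centred at (246.5,104.5) with the darker raised half at the top. The round key is at (295,187) and the square keys are at (250,187) and (341,187).

```bash
python3 - <<'E'
from rig import *; from h import *
s=sense();f=grab_frame("wrist")
p=ray(f,s,[[246.5,104.5],[295,187],[250,187],[341,187],[216,63],[381,63]],[89,95,95,95,85,85]);print(p.round(1))
for a,b in((2,3),(4,5)):
    d=p[b]-p[a];print("yaw",np.arctan2(d[1],d[0])+np.pi/2)
q=np.array([5.51130663e+02,-1.83005726e+02,2.084e-01]);u=np.array([np.cos(.208),np.sin(.208),0])
r=pts([[36,48,93],[-42,0,95]],q);print(r)
t=(p[0]+r[0])/2+16*u;t[2]=108;k=(p[1]+r[1])/2;k[2]=104
print(t,go(s,t),k,"then",go({**s,"eef_pos":t},k))
E
```

```text
[[ 579.3 -129.3   89. ]
 [ 512.9 -192.2   95. ]
 [ 503.5 -148.5   95. ]
 [ 522.4 -236.9   95. ]
 [ 608.5  -95.1   85. ]
 [ 639.5 -240.5   85. ]]
yaw 0.21045744924590482
yaw 0.21034956825422868
[[ 576.4207885  -128.59608024   93.        ]
 [ 510.03940866 -191.69530694   95.        ]]
[ 593.5219696  -125.62312951  108.        ] [ 8.93 -0.64 12.19] [ 511.44486329 -191.96302735  104.        ] then [-9.41  4.78  0.41]
```

```bash
python3 -m jog '[{"x":3,"y":-0.2,"z":0,"spin":0,"grip":1},{"x":3,"y":-0.2,"z":0,"spin":0,"grip":1},{"x":2.9,"y":-0.2,"z":2,"spin":0,"grip":1},{"x":0,"y":0,"z":3.5,"spin":0,"grip":1},{"x":0,"y":0,"z":3.5,"spin":0,"grip":1},{"x":0,"y":0,"z":2.6,"spin":0,"grip":1},{"x":0,"y":0,"z":0.6,"spin":0,"grip":1},{"x":0,"y":0,"z":0.4,"spin":0,"grip":1},{"x":0,"y":0,"z":0.3,"spin":0,"grip":1},{"x":0,"y":0,"z":0.3,"spin":0,"grip":1},{"x":0,"y":0,"z":0.2,"spin":0,"grip":1},{"x":0,"y":0,"z":0.2,"spin":0,"grip":1},{"x":0,"y":0,"z":0.2,"spin":0,"grip":1},{"x":0,"y":0,"z":0.1,"spin":0,"grip":1},{"x":0,"y":0,"z":0,"spin":0,"grip":1}]'
```

```text
clock: 7.87
eef_pos: [595.3, -126.8, 93.0]
tcp_rot: [3.14, -0.003, 0.206]
contact_force: [1.1, 0.8, 11.3]
opening: -0.001
grasp_force: 5.6
```

```bash
python3 -m jog '[{"x":0,"y":0,"z":0.1,"spin":0,"grip":1},{"x":0,"y":0,"z":0,"spin":0,"grip":1}]'
python3 -m jog '[{"x":0,"y":0,"z":-2,"spin":0,"grip":1},{"x":0,"y":0,"z":-3,"spin":0,"grip":1},{"x":-3.2,"y":1.6,"z":0,"spin":0,"grip":1},{"x":-3.2,"y":1.6,"z":0,"spin":0,"grip":1},{"x":-3.1,"y":1.5,"z":0,"spin":0,"grip":1},{"x":0,"y":0,"z":3,"spin":0,"grip":1},{"x":0,"y":0,"z":0.8,"spin":0,"grip":1},{"x":0,"y":0,"z":0,"spin":0,"grip":1}]'
```

```text
clock: 8.03
eef_pos: [595.3, -126.8, 92.9]
tcp_rot: [3.14, -0.003, 0.206]
contact_force: [-2.5, 1.6, 20.2]
opening: 0.002
grasp_force: 10.1
clock: 8.7
eef_pos: [508.8, -191.5, 100.4]
tcp_rot: [-3.139, 0.004, 0.205]
contact_force: [0.6, -0.1, -0.8]
opening: 0.001
grasp_force: 0.0
```

```bash
python3 -m jog '[{"x":0.25,"y":0,"z":0.4,"spin":0,"grip":1},{"x":0,"y":0,"z":0.2,"spin":0,"grip":1},{"x":0,"y":0,"z":0.2,"spin":0,"grip":1},{"x":0,"y":0,"z":0.2,"spin":0,"grip":1},{"x":0,"y":0,"z":0.1,"spin":0,"grip":1},{"x":0,"y":0,"z":0.1,"spin":0,"grip":1},{"x":0,"y":0,"z":0,"spin":0,"grip":1},{"x":0,"y":0,"z":0,"spin":0,"grip":1}]'
```

```text
clock: 9.37
eef_pos: [513.7, -191.5, 90.7]
tcp_rot: [3.141, -0.001, 0.206]
contact_force: [3.2, 1.5, 4.1]
opening: 0.003
grasp_force: 1.9
```

Not fully down yet, so I'll press further, hold, then lift and check.

```bash
python3 -m jog '[{"x":0,"y":0,"z":0.1,"spin":0,"grip":1},{"x":0,"y":0,"z":0.1,"spin":0,"grip":1},{"x":0,"y":0,"z":0.1,"spin":0,"grip":1},{"x":0,"y":0,"z":0,"spin":0,"grip":1},{"x":0,"y":0,"z":0,"spin":0,"grip":1}]'
```

```text
clock: 9.78
eef_pos: [513.7, -191.6, 88.8]
tcp_rot: [3.141, -0.001, 0.206]
contact_force: [-1.5, 3.8, 20.3]
opening: -0.002
grasp_force: 10.0
```

Bottomed out at z = 88.8 with 20 N. I'll lift and verify.

```bash
python3 -m jog '[{"x":0,"y":0,"z":-2,"spin":0,"grip":1},{"x":0,"y":0,"z":-4,"spin":0,"grip":1},{"x":-1,"y":0,"z":-4,"spin":0,"grip":1},{"x":-2,"y":0,"z":-4,"spin":0,"grip":1},{"x":-2,"y":0,"z":0,"spin":0,"grip":1},{"x":0,"y":0,"z":0,"spin":0,"grip":1},{"x":0,"y":0,"z":0,"spin":0,"grip":1}]'
python3 - <<'E'
from rig import *
import cv2,numpy as np
w=grab_frame("wrist")["pixels"][0:260,130:430]
t=grab_frame("scene")["pixels"][90:290,150:320]
cv2.imwrite("pics/end.png",np.hstack([cv2.resize(w,(400,347)),cv2.resize(t,(295,347),interpolation=2)]))
E
```

```text
clock: 10.37
eef_pos: [464.2, -201.5, 224.3]
tcp_rot: [-3.141, 0.001, 0.205]
contact_force: [1.1, 1.2, -0.7]
opening: -0.002
grasp_force: 0.0
```

View pics/end.png

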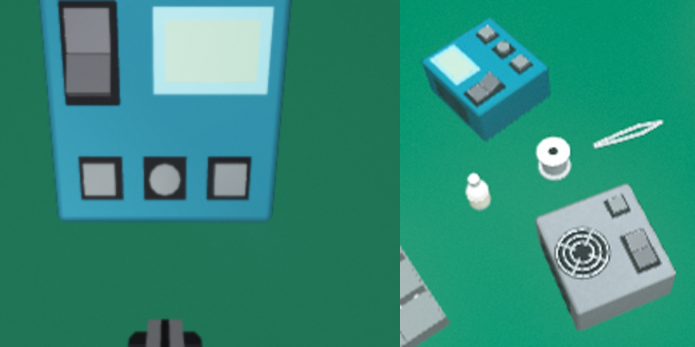

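The station rocker's shading has swapped: the back half at (88,28) is now light and level, and the front half is raised. The round key at (165,180) is back up, and the spool, flux bottle and tweezers look undisturbed. I'll hand it in.

```bash
python3 -c "
from rig import *
print(sign_off())"
```

```text
the job is handed in; nothing more can be done
None
```

I switched on the extractor, then the station, then pressed the round key down and let it come back up; the job is handed in with the arm clear, but sign-off returned no verdict.

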